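# Unlock the pressure cooker's lid

### The arm

A 6-joint arm with a two-finger parallel gripper is mounted at the origin on the work surface. World frame = base frame: x ahead of the robot, y to its left, z up, the work surface at z = 0. Lengths are in mm, angles in degrees, forces in N, time in s.
With the tool pointing down it reaches from about 425 to 950 mm from the base axis. Payload 3.5 kg.
Tool frame: the origin (TCP) lies midway between the tips of the shut fingers; the grasp point (between the pads) lies 19 mm behind it; z points along the fingers, y is the direction in which the jaws open and shut (so a half turn about z gives the same grasp; the last joint's range is limited). The gripper opens to 85 mm and grips with 20 to 120 N. Pads are 22 mm wide; open, the fingers measure 114 mm over their backs; the gripper's body (76 mm by 85 mm) begins 54 mm behind the grasp point. The pads swing forward as they close: fully open they stand 13 mm farther back than shut.
Start: joints at [-81.475, 16.404, 90.338, -0, 73.258, -8.594], TCP at [198.726, -645.069, 231.325] pointing down, gripper open.
Joint ranges: [-158.93, 158.93], [-51.34, 127.21], [12.03, 142.37], [-87.48, 267.48], [13.55, 161.25], [-162.69, 162.69]. Speed limits (degrees/s): [159.86, 159.86, 180, 180, 180, 180].

### API

Orientations are given as a 3x3 rotation matrix whose columns are the frame's x, y, z axes.
In Python, from workcell import sensors, viewer, robot gives the robot as it stands. The module is installed in compiled form; this text tells all that it offers.
- The arm moves only by the tool step_arm, never from a script. Its argument "series" is a list that holds one entry, the list of rows, each a list of 6 numbers: the shift along the world's x, y, z in mm, then the turn, a rotation vector about the world's x, y, z in degrees. A call has exactly 5 rows; each row shifts and turns the commanded pose from where the row before left it; what a row does not reach is not made up. A row lasts 1/8 s, in which the tool goes at most 62.5 mm and 10.7 degrees, less where a joint would pass 70% of its speed; a pose out of reach is approached as far as the arm can. A call with a gripper value outside its range is refused whole. "gripper" is the opening, from 0 (shut) to 1 (fully open), set as the call begins (left out, the last holds). The fingers move at their own pace and stop on an object; the grip force is fixed at half the most. Time passes only in rows, so rows that do not move let the fingers close, or fill a call up. It gives the time, the measured TCP pose, the force and the opening at its end, in the units of the state.
- sensors.read_state(): the state, without advancing time (a new reading comes with each control period).
- viewer.get_image(name): name is "scene" or "top" or "wrist"; returns a dict with "image" (384x512x3 uint8, blue, green, red), "fx", "fy", "cx", "cy" (pixels), "cam_to_world" (4x4, takes a point from camera to world coordinates). Camera axes: x right, y down, z forward; pixel columns grow to the right and rows downward; lengths in mm; the calibration is good to about 2 mm. A picture is of the moment at which its call begins. There is no depth.
- robot.close_job(): hands the job in, once; it reports no verdict.
The state is a dict: "clock": time; "q": joint angles; "joint_vel": joint speeds; "joint_torque": joint torques, N m; "position": TCP position; "eef_rot": TCP orientation; "wrist_force": force on the tool from outside, world axes, zero at the start; "torque": the same for the moment, N m; "opening": finger opening in mm.
Only numpy, scipy, OpenCV 4.12 (cv2) and the standard library are available. Lean on these libraries where they do the work, as an engineer would, in place of code of your own. Each camera call takes 0.05 s, during which the arm holds its last target. There are 200 camera calls.

### The job

The potatoes are done and the pressure is down: unlock the pressure cooker's lid. With one fingertip hold the spring safety catch on the lid handle fully down, and while it is down push the lock bolt's knob all the way out towards the free end of the handle with the other finger; then let go of both, so that the catch springs up again and keeps the bolt open. Do not lift, tip or drag the cooker, and leave the jar, the bowl and the cup alone.

Things in the scene. Friction and masses are not known exactly. Their poses are not given: they have to be found in the camera images.
- cooker: Steel pressure cooker, 220 mm across, loose, about 4 kg, standing on the hob. Origin: centre of its underside; z up; +x runs from the pot's axis along the long black handle. Lid handle: 38 mm wide, 124 to 266 mm from the axis, flat top 142 mm above the underside; on it, in line, the catch and farther out the bolt's knob. Lid rim lies lower; the regulator on the lid's middle reaches 172 mm.
- catch_top (a point): Centre of the top of the safety catch: a flat steel thumb plate on the lid handle, 36 mm long (along the handle), 22 mm wide, centre 146 mm from the pot's axis, top 8 mm above the handle when up, 2 mm when down. Axes as the cooker's. It moves straight down, pressed anywhere on the plate; a fingertip may slide along it while pressing.
- catch (a joint): How far the catch is pressed down, m: 0 up, 0.006 fully down. Its spring takes 3.2 N to start, 5.6 N at the bottom, and lifts it when let go. The bolt is free only while it is down more than about 0.0045; let go part-way, it rubs under the bolt or drops into a middle notch and the bolt stops.
- bolt_knob (a point): Centre of the lock bolt's knob: a ridged steel block 12 mm long (along the handle), 26 mm wide, reaching 1 to 16 mm above the handle's top (this point 8.5 mm). Locked, it is 56 mm farther out than the catch's centre, with 32 mm of bare handle between catch and knob. Axes as the cooker's; to unlock it slides along the cooker's +x, away from the pot.
- bolt (a joint): How far the bolt is drawn, m: 0 locked (knob nearest the pot), 0.020 fully open (a firm stop). It rubs with about 2.5 N and stays where it is left. With the catch up it moves only about 0.001. Beyond about 0.0185 the catch can spring up behind it and keep it open.
- hob: White portable induction hob, 300 by 360 mm, fixed, its black glass top 55 mm above the worktop; the cooker stands on it. Origin: centre of its underside.
- spice_jar: Bystander: glass jar with white cap, 52 mm across, 100 mm tall, loose on the worktop, origin at the centre of its underside.
- rice_bowl: Bystander: white bowl, 112 mm across the rim, 58 mm tall, loose on the worktop, origin at the centre of its underside.
- tea_cup: Bystander: blue cup, 72 mm across, 75 mm tall, loose on the worktop, origin at the centre of its underside.

How it is judged:
By the outcome, as a careful person would: the job done as asked, in the order asked, and still so for the second after the job is handed in, with the robot touching nothing.
It also fails if it takes over 38 s, if anything falls off the work surface, if the arm or the gripper's body presses on something with over 40 N, if the wrist force passes 120 N, or if a joint passes its speed limit or range.

## Working session

There is one attempt and no reset: what is moved stays moved. The work goes in short steps, Python scripts to look and compute and a tool call to move; the robot and the scene stay as the last step left them, time stands still between calls to the robot, and variables do not carry over. Pictures are saved under pics/ and viewed, about 8 in all and at most 12, crops included, and the job is handed in when it is done.

Besides the shell and the picture viewer there is one more tool, called after "Request:" as name([rows], argument=value, ...), one row to a line, values as JSON. step_arm: Moves the arm, as the interface text tells. Its arguments: {"type":"object","properties":{"series":{"type":"array","items":{"type":"array","items":{"type":"array","items":{"type":"number"}}}},"gripper":{"type":"number"}},"required":["series"]}

```bash
mkdir -p pics; cat > h.py <<'E'
import numpy as np, cv2
from workcell import sensors, viewer, robot
def grab(name, fn):
    d=viewer.get_image(name); cv2.imwrite('pics/'+fn+'.png', d['image'])
    np.savez('pics/'+fn+'.npz', **{k:d[k] for k in('fx','fy','cx','cy','cam_to_world')}); return d
def ray(fn,u,v):
    d=np.load('pics/'+fn+'.npz'); T=d['cam_to_world']
    r=T[:3,:3]@np.array([(u-d['cx'])/d['fx'],(v-d['cy'])/d['fy'],1]); return T[:3,3],r/np.linalg.norm(r)
def tri(*obs):
    A=np.zeros((3,3));b=np.zeros(3);R=[ray(*o) for o in obs]
    for o,r in R: P=np.eye(3)-np.outer(r,r);A+=P;b+=P@o
    p=np.linalg.solve(A,b); return p,[np.linalg.norm((np.eye(3)-np.outer(r,r))@(p-o)) for o,r in R]
def onz(fn,u,v,z):
    o,r=ray(fn,u,v); return o+r*(z-o[2])/r[2]
def proj(fn,p):
    d=np.load('pics/'+fn+'.npz'); c=np.linalg.inv(d['cam_to_world'])@np.append(p,1)
    return c[0]/c[2]*d['fx']+d['cx'],c[1]/c[2]*d['fy']+d['cy']
E
python3 - <<'E'
from h import *
a=grab('scene','s0');b=grab('top','t0')
for n,d in(('s',a),('t',b)): print(d['fx'],d['cam_to_world'].round(2).tolist())
print(sensors.read_state())
cv2.imwrite('pics/both.png',cv2.resize(np.vstack([a['image'],b['image']]),None,fx=.78,fy=.78))
E
```

```text
481.49459876644704 [[-0.39, 0.75, -0.53, 1103.24], [0.92, 0.32, -0.22, 293.48], [0.01, -0.58, -0.82, 947.46], [0.0, 0.0, 0.0, 1.0]]
428.90049653248457 [[-0.03, -1.0, 0.08, 510.61], [-1.0, 0.03, -0.0, 79.07], [-0.0, -0.08, -1.0, 1057.28], [0.0, 0.0, 0.0, 1.0]]
{'clock': 0.1, 'q': array([-8.14723392e+01,  1.64491250e+01,  9.04151469e+01, -5.00048012e-04,
        7.32603235e+01, -8.59543928e+00]), 'joint_vel': array([-0.06211   ,  0.02915082, -0.19227304, -0.000594  , -0.03456211,
        0.03197588]), 'joint_torque': array([ 1.17111045e-03, -4.07300591e+01, -2.93698722e+01, -1.21444664e-04,
        3.45877444e-03,  1.56107285e-05]), 'position': array([ 198.66051516, -644.46899321,  230.06979752]), 'eef_rot': array([[ 9.55673698e-01,  2.94427706e-01, -3.30729737e-04],
       [ 2.94427722e-01, -9.55671333e-01,  2.14931835e-03],
       [ 3.16749942e-04, -2.15142302e-03, -9.99997636e-01]]), 'wrist_force': array([-0.15732811, -0.01298774,  0.49440636]), 'torque': array([0.01221804, 0.06200712, 0.01241019]), 'opening': 85.4482216760777}
```

View pics/both.png

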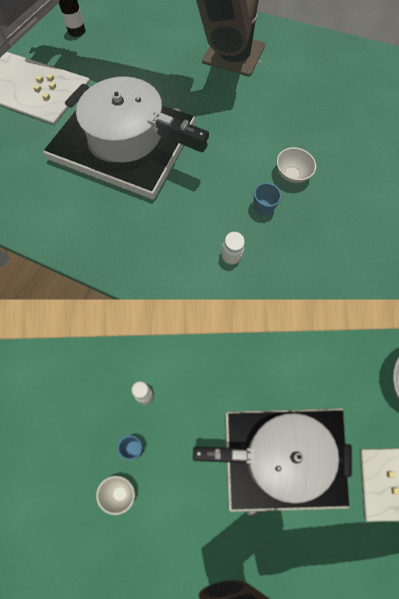

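```bash
python3 - <<'E'
from h import *
a=cv2.imread('pics/s0.png');b=cv2.imread('pics/t0.png')
# scene crop x180..280,y130..200 ; top crop x240..340,y170..230
A=cv2.resize(a[130:200,180:280],None,fx=8,fy=8,interpolation=cv2.INTER_CUBIC)[:, :800]
B=cv2.resize(b[175:229,240:340],None,fx=8,fy=8,interpolation=cv2.INTER_CUBIC)
cv2.imwrite('pics/c1.png',A);cv2.imwrite('pics/c2.png',B)
E
```

```text
(no output)
```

View pics/c1.png

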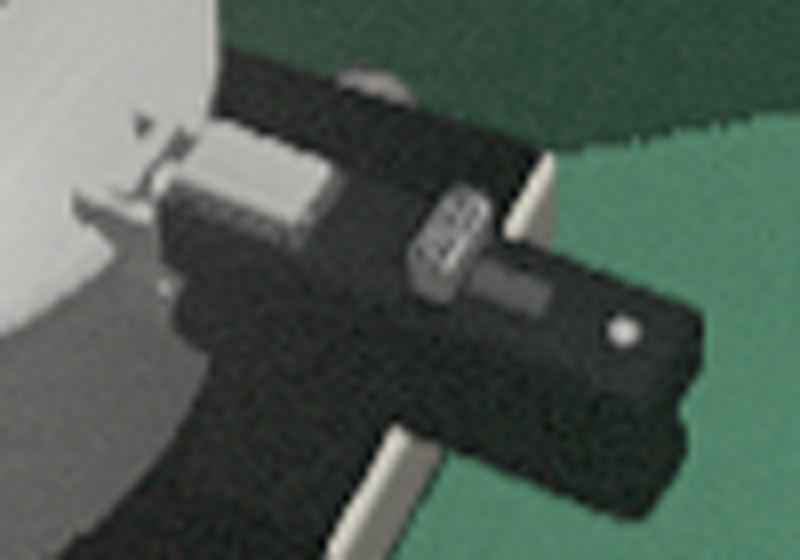

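View pics/c2.png

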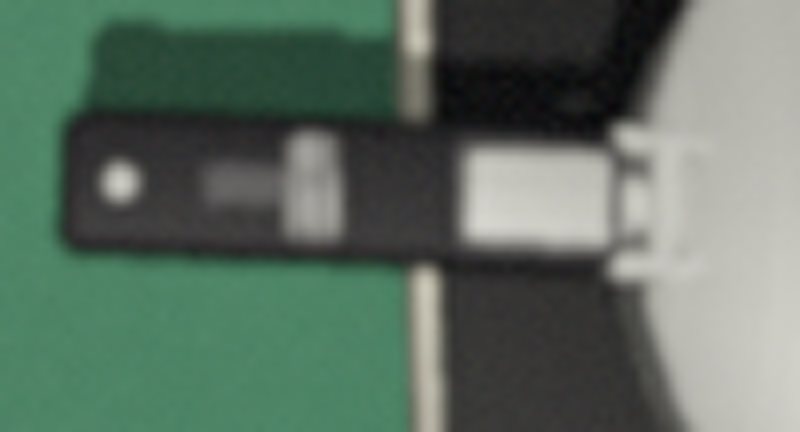

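```bash
python3 - <<'E'
from h import *
S=lambda u,v:('s0',180+(u+.5)/8-.5,130+(v+.5)/8-.5)
T=lambda u,v:('t0',240+(u+.5)/8-.5,175+(v+.5)/8-.5)
P=[]
for n,s,t in(('catch',(250,173),(536,196)),('knob',(448,228),(313,187)),('screw',(624,331),(120,182))):
    p,e=tri(S(*s),T(*t)); P.append(p); print(n,p.round(1),np.round(e,1))
print(P[1]-P[0],P[2]-P[0])
for n,uv,z in(('catch',(536,196),205),('knob',(313,187),213),('screw',(120,182),197)):
    print(n,onz(*T(*uv),z).round(1))
for n,uv,z in(('catch',(250,173),205),('knob',(448,228),213),('screw',(624,331),197)):
    print(n,onz(*S(*uv),z).round(1))
E
```

```text
catch [546.3 -18.2 207.1] [0.8 0.8]
knob [549.5  37.6 215.4] [0.6 0.6]
screw [552.5  85.4 201.7] [0.1 0.1]
[ 3.2261276  55.75910677  8.2581524 ] [  6.20753327 103.61775348  -5.40851721]
catch [546.1 -17.7 205. ]
knob [549.4  38.  213. ]
screw [552.7  85.6 197. ]
catch [544.9 -19.9 205. ]
knob [547.9  36.1 213. ]
screw [549.1  84.  197. ]
```

Request:
step_arm([
  [[23.2, 42.9, 16, 0, 0, -1.4], [23.2, 42.9, 16, 0, 0, -1.4], [23.2, 42.9, 16, 0, 0, -1.4], [23.2, 42.9, 16, 0, 0, -1.4], [23.2, 42.9, 16, 0, 0, -1.4]],
], gripper=0.4)

```text
clock: 0.72
position: [315.2, -428.8, 311.2]
eef_rot: [[0.985, 0.175, -0.0], [0.175, -0.985, 0.001], [-0.0, -0.001, -1.0]]
wrist_force: [0.8, -0.4, 0.3]
opening: 34.0
```

Request:
step_arm([
  [[23.2, 42.9, 0, 0, 0, -1.4], [23.2, 42.9, 0, 0, 0, -1.4], [23.2, 42.9, 0, 0, 0, -1.4], [23.2, 42.9, 0, 0, 0, -1.4], [23.2, 42.9, 0, 0, 0, -1.4]],
])

```text
clock: 1.35
position: [431.0, -214.4, 310.9]
eef_rot: [[0.999, 0.053, -0.0], [0.053, -0.999, 0.0], [-0.0, -0.0, -1.0]]
wrist_force: [0.4, -0.8, -0.7]
opening: 34.3
```

Request:
step_arm([
  [[23.2, 42.9, 0, 0, 0, -1.3], [23.2, 42.9, 0, 0, 0, -1.3], [23.2, 42.9, 0, 0, 0, -1.3], [23.2, 42.9, 0, 0, 0, -1.3], [23.2, 42.9, 0, 0, 0, -1.3]],
])

```text
clock: 1.98
position: [547.0, 0.0, 310.8]
eef_rot: [[0.998, -0.06, -0.001], [-0.06, -0.998, -0.0], [-0.001, 0.0, -1.0]]
wrist_force: [-0.1, -0.4, 0.6]
opening: 34.3
```

Request:
step_arm([
  [[0, 0, -12, 0, 0, 0], [0, 0, -12, 0, 0, 0], [0, 0, -12, 0, 0, 0], [0, 0, -12, 0, 0, 0], [0, 0, 0, 0, 0, 0]],
])

```text
clock: 2.6
position: [545.8, -2.1, 261.7]
eef_rot: [[0.998, -0.06, -0.003], [-0.06, -0.998, 0.001], [-0.003, -0.0, -1.0]]
wrist_force: [-0.5, -0.2, 0.3]
opening: 34.1
```

```bash
python3 - <<'E'
from h import *
w=grab('wrist','w1');s=grab('scene','s1')
st=sensors.read_state();print(st['position'].round(1),st['eef_rot'].round(3).tolist(),st['wrist_force'].round(2),st['opening'],st['clock'])
print(np.array(proj('w1',[546.3,-18.2,206])).round(0),np.array(proj('w1',[549.5,37.6,214])).round(0))
x,y=map(int,proj('s1',st['position']))
c=cv2.resize(s['image'][y-70:y+80,x-60:x+90],(400,400),interpolation=cv2.INTER_CUBIC)
cv2.imwrite('pics/v1.png',np.hstack([cv2.resize(w['image'],None,fx=.78,fy=.78)[:300].copy() if 0 else cv2.copyMakeBorder(cv2.resize(w['image'],(400,300)),0,100,0,0,cv2.BORDER_CONSTANT),c]))
E
```

```text
[546.7  -2.  263.5] [[0.998, -0.06, 0.0], [-0.06, -0.998, -0.0], [0.0, 0.0, -1.0]] [-0.87  0.19 -0.09] 34.10475597379647 2.7
[278. 211.] [202. 215.]
```

View pics/v1.png

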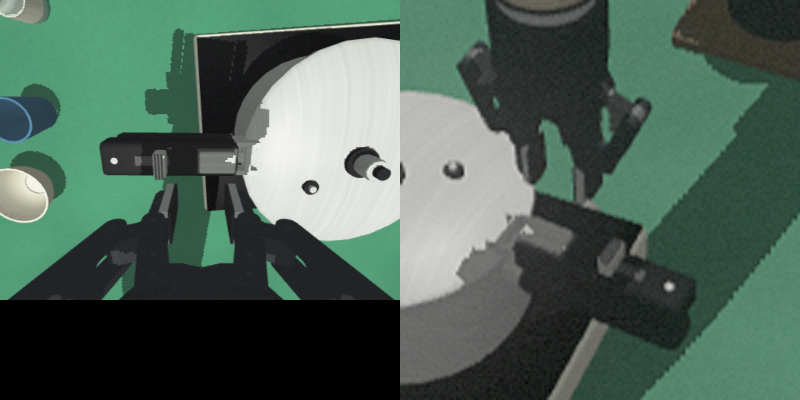

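```bash
python3 - <<'E'
from h import *
i=cv2.imread('pics/w1.png')[160:310,160:360]
cv2.imwrite('pics/v2.png',cv2.resize(i,None,fx=4,fy=4,interpolation=cv2.INTER_CUBIC))
p=sensors.read_state()['position']; u=np.array([.059,.998,0])
for s in(-30,-17,17,30): print(s,[ (round((a-160)*4),round((b-160)*4)) for a,b in [proj('w1',p+s*u+np.array([0,0,z])) for z in(0,8)]])
E
```

```text
-30 [(595, 362), (606, 393)]
-17 [(504, 362), (509, 393)]
17 [(264, 362), (257, 393)]
30 [(172, 362), (161, 393)]
```

View pics/v2.png

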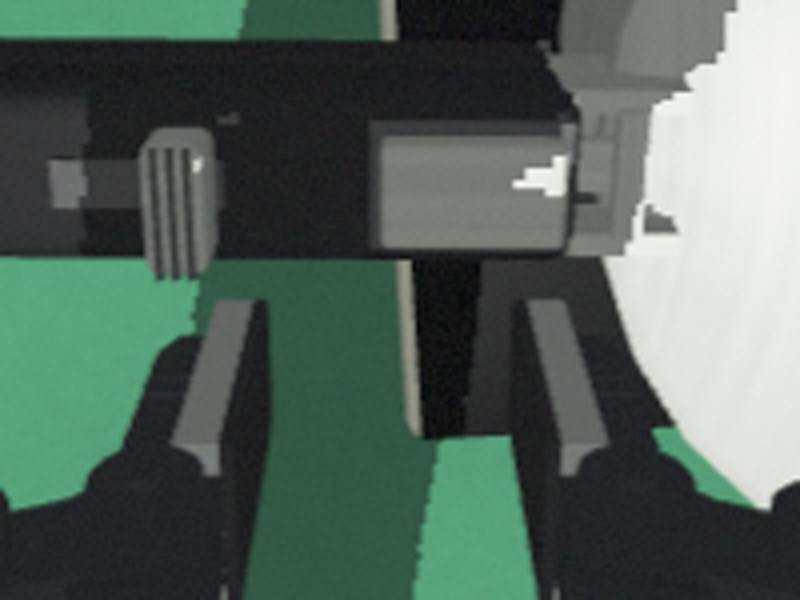

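Request:
step_arm([
  [[1.5, 0.5, -10, 0, 0, 0], [0, 0, -12, 0, 0, 0], [0, 0, -12, 0, 0, 0], [0, 0, -12, 0, 0, 0], [0, 0, -4, 0, 0, 0]],
], gripper=0.54)

```text
clock: 3.32
position: [547.6, -0.9, 211.7]
eef_rot: [[0.998, -0.059, -0.002], [-0.059, -0.998, 0.0], [-0.002, -0.0, -1.0]]
wrist_force: [0.0, -0.1, 0.3]
opening: 46.1
```

```bash
python3 - <<'E'
from h import *
w=grab('wrist','w2');s=grab('scene','s2')
st=sensors.read_state();print(st['position'].round(1),st['wrist_force'].round(2),st['opening'],st['clock'])
A=cv2.resize(w['image'][160:310,160:360],(440,330),interpolation=cv2.INTER_CUBIC)
B=cv2.resize(s['image'][100:200,170:280],(363,330),interpolation=cv2.INTER_CUBIC)
cv2.imwrite('pics/v3.png',np.hstack([A,B])[:,:800])
E
```

```text
[547.9  -1.  212.5] [0.98 0.03 0.35] 46.31284312419438 3.425
```

View pics/v3.png

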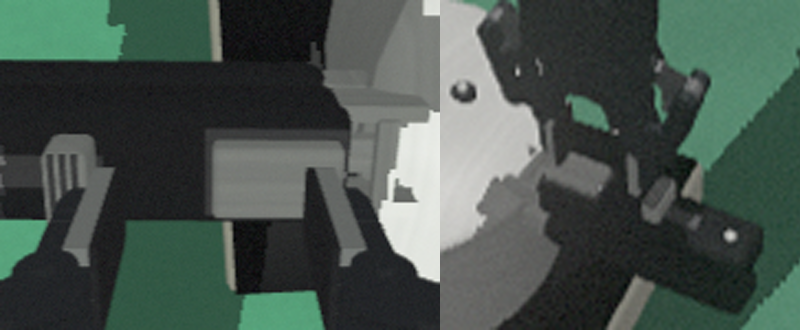

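Request:
step_arm([
  [[0, -1.3, 0, 0, 0, 0], [0, 0, 0, 0, 0, 0], [0, 0, -2, 0, 0, 0], [0, 0, -2, 0, 0, 0], [0, 0, -1, 0, 0, 0]],
], gripper=0.525)

```text
clock: 4.05
position: [548.1, -2.3, 208.1]
eef_rot: [[0.998, -0.059, -0.0], [-0.059, -0.998, 0.0], [-0.0, -0.0, -1.0]]
wrist_force: [-0.1, -0.5, -0.0]
opening: 44.7
```

Request:
step_arm([
  [[0, 0, -1, 0, 0, 0], [0, 0, -1, 0, 0, 0], [0, 0, -1, 0, 0, 0], [0, 0, 0, 0, 0, 0], [0, 0, 0, 0, 0, 0]],
])

```text
clock: 4.68
position: [548.3, -2.4, 205.3]
eef_rot: [[0.998, -0.059, 0.0], [-0.059, -0.998, 0.0], [0.0, -0.0, -1.0]]
wrist_force: [-0.1, -0.7, -1.0]
opening: 44.7
```

Request:
step_arm([
  [[0, 0, -1, 0, 0, 0], [0, 0, -1, 0, 0, 0], [0, 0, 0, 0, 0, 0], [0, 0, 0, 0, 0, 0], [0, 0, 0, 0, 0, 0]],
])

```text
clock: 5.3
position: [548.2, -2.4, 203.3]
eef_rot: [[0.998, -0.059, -0.0], [-0.059, -0.998, -0.0], [-0.0, 0.0, -1.0]]
wrist_force: [0.0, -0.1, -0.2]
opening: 44.5
```

Request:
step_arm([
  [[0, 0, -1, 0, 0, 0], [0, 0, -1, 0, 0, 0], [0, 0, 0, 0, 0, 0], [0, 0, 0, 0, 0, 0], [0, 0, 0, 0, 0, 0]],
])

```text
clock: 5.92
position: [548.4, -2.6, 202.6]
eef_rot: [[0.998, -0.059, 0.001], [-0.059, -0.998, -0.001], [0.001, 0.001, -1.0]]
wrist_force: [-2.0, -1.2, 5.4]
opening: 44.7
```

Request:
step_arm([
  [[0, 0, -1, 0, 0, 0], [0, 0, -1, 0, 0, 0], [0, 0, 0, 0, 0, 0], [0, 0, 0, 0, 0, 0], [0, 0, 0, 0, 0, 0]],
])

```text
clock: 6.55
position: [548.7, -2.7, 201.3]
eef_rot: [[0.998, -0.059, 0.001], [-0.059, -0.998, -0.001], [0.002, 0.001, -1.0]]
wrist_force: [-2.4, -0.6, 7.1]
opening: 44.9
```

Request:
step_arm([
  [[0, 0, -1, 0, 0, 0], [0, 0, -1, 0, 0, 0], [0, 0, 0, 0, 0, 0], [0, 0, 0, 0, 0, 0], [0, 0, 0, 0, 0, 0]],
])

```text
clock: 7.18
position: [548.9, -2.7, 199.8]
eef_rot: [[0.998, -0.059, 0.002], [-0.059, -0.998, -0.001], [0.002, 0.001, -1.0]]
wrist_force: [-3.7, -1.4, 8.6]
opening: 44.8
```

```bash
python3 - <<'E'
from h import *
w=grab('wrist','w3');s=grab('scene','s3')
st=sensors.read_state();print(st['position'].round(1),st['wrist_force'].round(2),st['torque'].round(2),st['clock'])
A=cv2.resize(w['image'][170:290,160:340],(440,293),interpolation=cv2.INTER_CUBIC)
B=cv2.resize(s['image'][120:186,190:270],(355,293),interpolation=cv2.INTER_CUBIC)
C=np.hstack([A,B]); cv2.imwrite('pics/v4.png',C)
E
```

```text
[548.8  -2.8 199.8] [-3.39  0.09  9.39] [-0.1   0.61 -0.15] 7.275
```

View pics/v4.png

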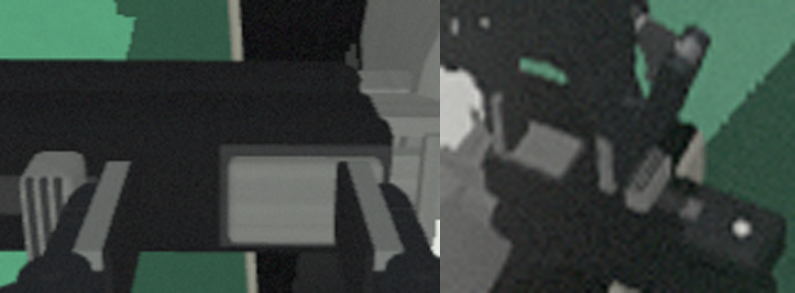

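Request:
step_arm([
  [[-1, 0, 0, 0, 0, 0], [0, 0, -1, 0, 0, 0], [0, 0, -1, 0, 0, 0], [0, 0, 0, 0, 0, 0], [0, 0, 0, 0, 0, 0]],
])

```text
clock: 7.9
position: [548.8, -2.8, 197.8]
eef_rot: [[0.998, -0.059, 0.005], [-0.059, -0.998, -0.001], [0.005, 0.001, -1.0]]
wrist_force: [0.1, -0.1, 6.6]
opening: 44.8
```

```bash
python3 -c "
from h import *
st=sensors.read_state();print(st['position'].round(2),st['wrist_force'].round(2),st['torque'].round(2))"
```

```text
[548.83  -2.82 197.84] [ 0.14 -0.08  6.59] [-0.16  0.05 -0.02]
```

Request:
step_arm([
  [[-0.3, 0, -1, 0, 0, 0], [0, 0, 0, 0, 0, 0], [0, 0, 0, 0, 0, 0], [0, 0, 0, 0, 0, 0], [0, 0, 0, 0, 0, 0]],
])

```text
clock: 8.52
position: [548.8, -2.8, 196.9]
eef_rot: [[0.998, -0.059, 0.006], [-0.059, -0.998, -0.001], [0.006, 0.001, -1.0]]
wrist_force: [0.2, -0.3, 6.9]
opening: 44.6
```

Request:
step_arm([
  [[-0.3, 0, -1, 0, 0, 0], [0, 0, 0, 0, 0, 0], [0, 0, 0, 0, 0, 0], [0, 0, 0, 0, 0, 0], [0, 0, 0, 0, 0, 0]],
])

```text
clock: 9.15
position: [548.8, -2.8, 196.7]
eef_rot: [[0.998, -0.059, 0.007], [-0.059, -0.998, -0.002], [0.007, 0.001, -1.0]]
wrist_force: [-1.0, -1.1, 8.7]
opening: 44.9
```

```bash
python3 -c "
from h import *
st=sensors.read_state();print(st['position'].round(2),st['wrist_force'].round(2),st['torque'].round(2))"
```

```text
[548.82  -2.84 196.73] [-0.96 -1.08  8.74] [-0.19  0.11 -0.03]
```

Request:
step_arm([
  [[-0.4, 0, -0.8, 0, 0, 0], [0.1, 1, 0, 0, 0, 0], [0.1, 1, 0, 0, 0, 0], [0.1, 1, 0, 0, 0, 0], [0, 0, 0, 0, 0, 0]],
])

```text
clock: 9.78
position: [548.9, -2.5, 196.6]
eef_rot: [[0.998, -0.058, 0.007], [-0.058, -0.998, -0.008], [0.007, 0.008, -1.0]]
wrist_force: [-1.8, -7.2, 10.2]
opening: 44.7
```

Request:
step_arm([
  [[0.1, 1, 0, 0, 0, 0], [0.1, 1, 0, 0, 0, 0], [0.1, 1, 0, 0, 0, 0], [0, 0, 0, 0, 0, 0], [0, 0, 0, 0, 0, 0]],
])

```text
clock: 10.4
position: [549.1, 0.1, 196.6]
eef_rot: [[0.998, -0.058, 0.007], [-0.058, -0.998, -0.009], [0.007, 0.008, -1.0]]
wrist_force: [-1.6, -8.9, 11.1]
opening: 45.4
```

```bash
python3 -c "
from h import *
st=sensors.read_state();print(st['position'].round(2),st['wrist_force'].round(2),st['torque'].round(2))"
```

```text
[5.4913e+02 1.4000e-01 1.9655e+02] [-1.65 -8.93 11.09] [-1.6   0.28  0.06]
```

```bash
cat > m.py <<'E'
from h import *
import sys
def patch(f,b): 
    x,y,w,h=b; return cv2.cvtColor(cv2.imread('pics/'+f+'.png')[y:y+h,x:x+w],cv2.COLOR_BGR2GRAY).astype(np.float64)
def rep(fn,ref='s3'):
    grab('scene',fn)
    for n,b in(('lidleft',(80,95,80,110)),('handle end',(235,155,36,40)),('hob(ref)',(55,180,100,60))):
        W=cv2.createHanningWindow(b[2:],cv2.CV_64F)
        print(n,np.round(cv2.phaseCorrelate(patch(ref,b),patch(fn,b),W),2))
    st=sensors.read_state();print(st['position'].round(2),st['wrist_force'].round(2),st['torque'].round(2),round(st['clock'],2))
rep(sys.argv[1])
E
python3 m.py s4
```

```text
Traceback (most recent call last):
  File "m.py", line 11, in <module>
    rep(sys.argv[1])
    ~~~^^^^^^^^^^^^^
  File "m.py", line 9, in rep
    print(n,np.round(cv2.phaseCorrelate(patch(ref,b),patch(fn,b),W),2))
            ~~~~~~~~^^^^^^^^^^^^^^^^^^^^^^^^^^^^^^^^^^^^^^^^^^^^^^^^^^
ValueError: setting an array element with a sequence. The requested array has an inhomogeneous shape after 1 dimensions. The detected shape was (2,) + inhomogeneous part.
```

Request:
step_arm([
  [[0, 0, 0.8, 0, 0, 0], [0, 0, 0.4, 0, 0, 0], [0, 0.5, 0, 0, 0, 0], [0.1, 1, 0, 0, 0, 0], [0.1, 1, 0, 0, 0, 0]],
])

```text
clock: 11.08
position: [549.2, 2.9, 196.6]
eef_rot: [[0.998, -0.058, 0.006], [-0.058, -0.998, -0.008], [0.007, 0.008, -1.0]]
wrist_force: [-0.2, -7.9, 6.7]
opening: 44.8
```

```bash
sed -i 's/np.round(cv2.phaseCorrelate(patch(ref,b),patch(fn,b),W),2)/np.round(cv2.phaseCorrelate(patch(ref,b),patch(fn,b),W)[0],2)/' m.py; python3 m.py s5
```

```text
lidleft [-0.   -0.01]
handle end [ 0.08 -0.08]
hob(ref) [-0.08  0.05]
[549.21   3.04 196.62] [-0.03 -7.03  5.89] [-1.49 -0.01 -0.05] 11.12
```

Request:
step_arm([
  [[0, 0, -0.4, 0, 0, 0], [0.1, 1, 0, 0, 0, 0], [0.1, 1, 0, 0, 0, 0], [0.1, 1, 0, 0, 0, 0], [0.1, 1, 0, 0, 0, 0]],
])

```text
clock: 11.75
position: [549.5, 6.8, 196.6]
eef_rot: [[0.998, -0.058, 0.006], [-0.058, -0.998, -0.008], [0.006, 0.008, -1.0]]
wrist_force: [-0.8, -7.3, 9.0]
opening: 45.2
```

Request:
step_arm([
  [[0.1, 1, 0, 0, 0, 0], [0.1, 1, 0, 0, 0, 0], [0.1, 1, 0, 0, 0, 0], [0.1, 1, 0, 0, 0, 0], [0, 0, 0, 0, 0, 0]],
])

```text
clock: 12.38
position: [549.8, 10.9, 196.6]
eef_rot: [[0.998, -0.058, 0.005], [-0.058, -0.998, -0.008], [0.006, 0.008, -1.0]]
wrist_force: [-0.7, -6.8, 7.7]
opening: 44.9
```

```bash
python3 m.py s6; python3 - <<'E'
from h import *
B=cv2.resize(cv2.imread('pics/s6.png')[120:190,185:275],(720,560),interpolation=cv2.INTER_CUBIC)
cv2.imwrite('pics/v5.png',B)
E
```

```text
lidleft [0.05 0.02]
handle end [-0.05 -0.06]
hob(ref) [0.   0.11]
[549.79  10.88 196.6 ] [-1.75 -8.53  7.93] [-1.58  0.2  -0.03] 12.43
```

View pics/v5.png

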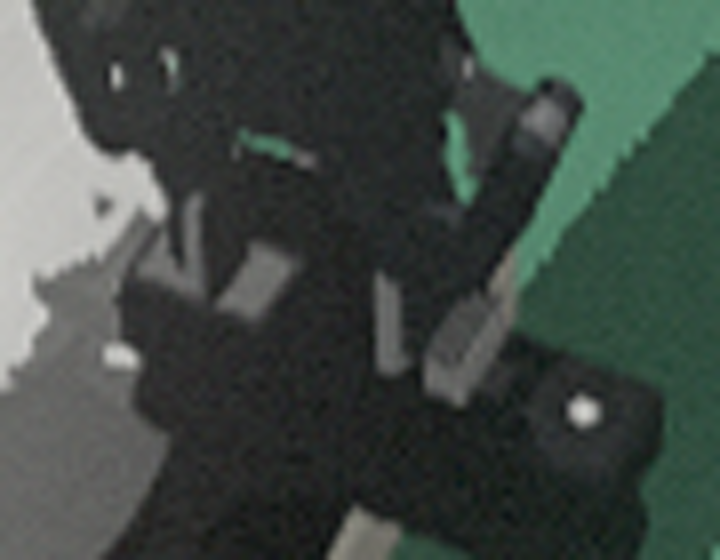

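```bash
python3 - <<'E'
from h import *
u=np.array([.059,.998,0])
a=onz('s0',236,158.5,213)
for k in((470,330),(480,325),(460,335)):
    b=onz('s6',185+(k[0]+.5)/8-.5,120+(k[1]+.5)/8-.5,213); print(k,((b-a)@u).round(1),(b-a).round(1))
sc=onz('s0',180+624/8,130+331/8,197);sd=onz('s6',185+583/8,120+411/8,197);print((sd-sc).round(1))
E
```

```text
(470, 330) 15.6 [-0.2 15.6  0. ]
(480, 325) 17.1 [-2.7 17.3  0. ]
(460, 335) 14.1 [ 2.2 14.   0. ]
[ 0.1 -0.2  0. ]
```

Request:
step_arm([
  [[0, 0, 0, 0, 0, 0], [0.1, 1, 0, 0, 0, 0], [0.1, 1, 0, 0, 0, 0], [0, 0, 0, 0, 0, 0], [0, 0, 0, 0, 0, 0]],
])

```text
clock: 13.05
position: [549.9, 12.8, 196.6]
eef_rot: [[0.998, -0.058, 0.005], [-0.058, -0.998, -0.008], [0.006, 0.008, -1.0]]
wrist_force: [-1.1, -7.7, 7.4]
opening: 45.2
```

Request:
step_arm([
  [[0.1, 1, 0, 0, 0, 0], [0, 0, 0, 0, 0, 0], [0.1, 1, 0, 0, 0, 0], [0, 0, 0, 0, 0, 0], [0, 0, 0, 0, 0, 0]],
])

```text
clock: 13.68
position: [550.1, 14.9, 196.6]
eef_rot: [[0.998, -0.058, 0.005], [-0.058, -0.998, -0.008], [0.006, 0.008, -1.0]]
wrist_force: [-1.1, -8.4, 8.5]
opening: 44.8
```

Request:
step_arm([
  [[0, 1, 0, 0, 0, 0], [0, 0, 0, 0, 0, 0], [0, 0, 0, 0, 0, 0], [0, 0, 0, 0, 0, 0], [0, 0, 0, 0, 0, 0]],
])

```text
clock: 14.3
position: [550.1, 15.6, 196.6]
eef_rot: [[0.998, -0.058, 0.005], [-0.058, -0.998, -0.009], [0.006, 0.008, -1.0]]
wrist_force: [-1.0, -8.8, 7.9]
opening: 45.4
```

Request:
step_arm([
  [[0, 0.7, 0, 0, 0, 0], [0, 0, 0, 0, 0, 0], [0, 0, 0, 0, 0, 0], [0, 0, 0, 0, 0, 0], [0, 0, 0, 0, 0, 0]],
])

```text
clock: 14.92
position: [550.1, 15.7, 196.6]
eef_rot: [[0.998, -0.058, 0.005], [-0.058, -0.998, -0.01], [0.006, 0.009, -1.0]]
wrist_force: [-1.0, -10.9, 8.5]
opening: 44.9
```

```bash
python3 m.py s7; python3 - <<'E'
from h import *
B=cv2.resize(cv2.imread('pics/s7.png')[120:190,185:275],(720,560),interpolation=cv2.INTER_CUBIC)
cv2.imwrite('pics/v6.png',B)
E
```

```text
lidleft [ 0.02 -0.03]
handle end [-0.04 -0.14]
hob(ref) [ 0.13 -0.07]
[550.13  15.68 196.58] [ -1.51 -11.16   8.02] [-1.87  0.28 -0.  ] 14.97
```

View pics/v6.png

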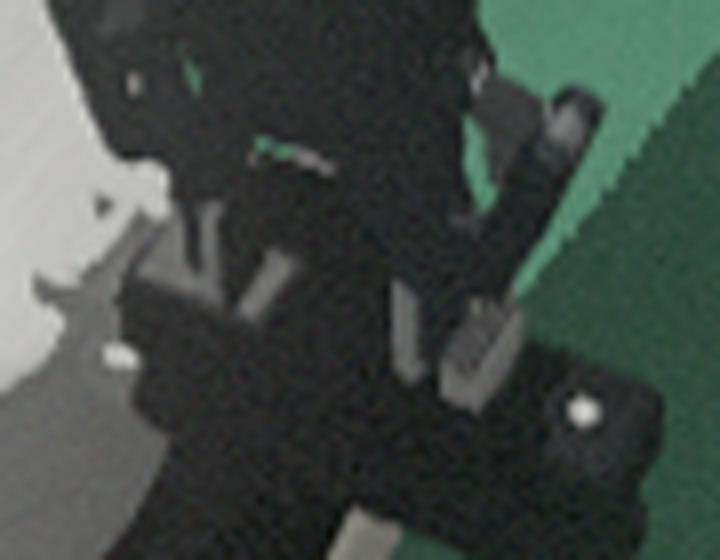

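Request:
step_arm([
  [[0, -1, 0, 0, 0, 0], [0, -1, 0, 0, 0, 0], [0, -0.5, 0, 0, 0, 0], [0, 0, 0, 0, 0, 0], [0, 0, 0, 0, 0, 0]],
])

```text
clock: 15.6
position: [550.1, 15.6, 196.6]
eef_rot: [[0.998, -0.058, 0.006], [-0.058, -0.998, -0.005], [0.006, 0.004, -1.0]]
wrist_force: [-1.0, -4.2, 9.1]
opening: 44.7
```

Request:
step_arm([
  [[0, 0, 2, 0, 0, 0], [0, 0, 2, 0, 0, 0], [0, 0, 2, 0, 0, 0], [0, 0, 2, 0, 0, 0], [0, 0, 0, 0, 0, 0]],
])

```text
clock: 16.23
position: [548.8, 17.0, 202.0]
eef_rot: [[0.998, -0.059, 0.002], [-0.059, -0.998, -0.001], [0.002, 0.001, -1.0]]
wrist_force: [1.3, -3.4, 5.1]
opening: 44.8
```

Request:
step_arm([
  [[0, -1.5, 0, 0, 0, 0], [0, 0, 2, 0, 0, 0], [0, 0, 2, 0, 0, 0], [0, 0, 2, 0, 0, 0], [0, 0, 2, 0, 0, 0]],
])

```text
clock: 16.85
position: [547.5, 16.0, 208.6]
eef_rot: [[0.998, -0.059, -0.002], [-0.059, -0.998, 0.0], [-0.002, -0.0, -1.0]]
wrist_force: [0.5, -0.9, 0.2]
opening: 44.6
```

Request:
step_arm([
  [[0, 0, 12, 0, 0, 0], [0, 0, 15, 0, 0, 0], [0, 0, 20, 0, 0, 0], [0, 0, 20, 0, 0, 0], [0, 0, 20, 0, 0, 0]],
])

```text
clock: 17.48
position: [548.4, 15.8, 298.4]
eef_rot: [[0.998, -0.059, 0.001], [-0.059, -0.998, -0.0], [0.001, 0.0, -1.0]]
wrist_force: [1.2, 0.2, -0.3]
opening: 44.6
```

Request:
step_arm([
  [[-20, 30, 0, 0, 0, 0], [-20, 30, 0, 0, 0, 0], [-20, 30, 0, 0, 0, 0], [-20, 30, 0, 0, 0, 0], [0, 0, 0, 0, 0, 0]],
])

```text
clock: 18.1
position: [467.4, 137.3, 297.5]
eef_rot: [[0.998, -0.056, 0.001], [-0.056, -0.998, 0.0], [0.001, -0.0, -1.0]]
wrist_force: [-0.1, -0.1, -0.5]
opening: 44.9
```

```bash
sed -i "s/rep(sys.argv\[1\])/rep(sys.argv[1],'s0')/" m.py; python3 m.py s8; python3 - <<'E'
from h import *
grab('top','t8')
A=cv2.resize(cv2.imread('pics/s8.png')[130:200,180:280],(800,560),interpolation=cv2.INTER_CUBIC)
cv2.imwrite('pics/v7.png',A)
E
```

```text
lidleft [-0.01 -0.02]
handle end [0.22 0.23]
hob(ref) [ 0.02 -0.1 ]
[468.13 136.36 297.4 ] [0.98 0.17 0.  ] [-0.05  0.01 -0.06] 18.15
```

View pics/v7.png

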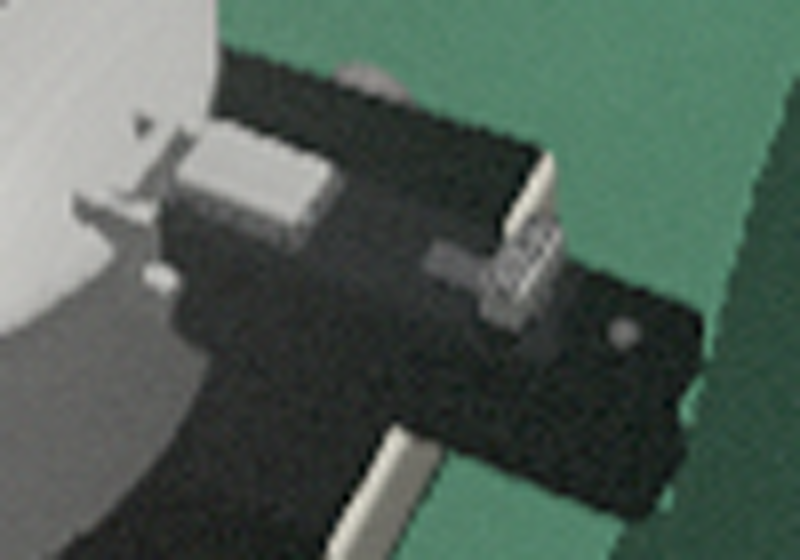

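```bash
python3 - <<'E'
from h import *
u=np.array([.059,.998,0])
a=onz('s0',180+448/8,130+228/8,213);b=onz('s8',180+522/8,130+256/8,213);print('bolt',(b-a)@u)
W=lambda i:cv2.cvtColor(cv2.imread(f'pics/{i}.png')[143:163,197:225],cv2.COLOR_BGR2GRAY).astype(float)
print('catch px shift',cv2.phaseCorrelate(W('s0'),W('s8'),cv2.createHanningWindow((28,20),cv2.CV_64F))[0])
p=proj('s0',[546.3,-18.2,206]);q=proj('s0',[546.3,-18.2,200]);print('6mm down =',np.subtract(q,p))
robot.close_job()
E
```

```text
bolt 20.33646753136612
catch px shift (-0.20659053466063604, 0.2765600816409943)
6mm down = [0.17333438 1.93371772]
the job is handed in; nothing more can be done
```

The cooker is unlocked and the job is handed in at about 18 s of the 38 s allowed. One finger held the safety catch on its bottom stop at about 7–11 N. The other finger, with the gripper opening kept fixed, pushed the bolt knob out to its firm stop. I then eased off and lifted both fingers straight up.

Last checks before handing in:
- **Bolt:** the scene image shows it drawn about 20 mm (20.3 mm measured, against 20 mm fully open).
- **Catch:** it is up again. Its image is within 0.3 px of where it started, while being fully down would shift it about 1.9 px.
- **Cooker:** no movement at the lid. The handle end showed an apparent shift of 0.2 px (under 0.5 mm), probably from a changed shadow and the knob itself. The highest wrist force I read was about 14 N.
- **Bystanders:** I did not check the jar, bowl and cup in a final picture. The hand stayed well above them, and the last wrist force reading was near zero.

Rubbing on the catch plate was higher than I expected, at about 0.8 of the pressing force. I lowered the pressing force during the slide so the cooker would not be dragged.

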